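# Finished cow figure through the sprung gate of the collecting bay

## Robot

A 6-joint arm with a two-finger parallel gripper is mounted at the origin on the work surface. World frame = base frame: x ahead of the robot, y to its left, z up, the work surface at z = 0. Lengths are in mm, angles in rad, forces in N, time in s.
With the tool pointing down it reaches from about 350 to 775 mm from the base axis. Payload 7.3 kg.
Tool frame: the origin (TCP) lies at the very end of the fingers, on their centre line; the grasp point (between the pads) lies 19 mm behind it; x points along the fingers, y is the direction in which the jaws open and shut, and the axes are right-handed (so a half turn about x gives the same grasp; the last joint's range is limited). The gripper opens to 92 mm and grips with 3 to 60 N. Pads are 19 mm wide; open, the fingers measure 130 mm over their backs; the gripper's body (75 mm by 190 mm) begins 47 mm behind the grasp point.
Start: joints at [-1.429, 0.342, 1.524, -0, 1.275, -0.146], TCP at [149.04, -503.42, 226.741] pointing down, gripper open.
Joint ranges: [-2.53, 2.53], [-0.77, 2.02], [0.04, 2.7], [-1, 4.14], [0.28, 2.66], [-3.11, 3.11]. Speed limits (rad/s): [2.57, 2.57, 3.14, 3.14, 3.14, 3.14].

## Interface

Orientations are given as [roll, pitch, yaw] about the fixed x, y, z axes, in that order (R = Rz(yaw) Ry(pitch) Rx(roll)).
In Python, from plant import bot gives the robot as it stands.
- The arm moves only by the tool step_arm, never from a script. Its argument "targets" is a list that holds one entry, the list of rows, each a list of 4 numbers: the shift along the tool's x, y, z in m, then the turn about the tool's x in degrees. A call has exactly 5 rows; each row is the pose to reach, as a shift and turn from the pose measured when the call began, along the tool's axes at that moment; what a row does not reach only later rows make up. A row lasts 1/12 s, in which the tool goes at most 41.7 mm and 7.16 degrees, less where a joint would pass 70% of its speed; a pose out of reach is approached as far as the arm can. A call with a gripper value outside its range is refused whole. "jaw" is the closure, from 0 (fully open) to 1 (shut), set as the call begins (left out, the last holds). The fingers move at their own pace and stop on an object; the grip force is fixed at half the most. Time passes only in rows, so rows that repeat a pose let the fingers close, or fill a call up. It gives the time, the measured TCP pose, the force and the opening at its end, in the units of the state.
- bot.get_obs(): the state, without advancing time (a new reading comes with each control period).
- bot.capture(name): name is "scene" or "top"; returns a dict with "color" (400x640x3 uint8, red, green, blue), "depth" (400x640 float32, mm along the optical axis (not along the pixel's ray), 0 where there is no reading), "fov_y" (degrees; the focal length in pixels is half the picture's height over the tangent of half this angle, whatever the lens; pixels are square), "cx", "cy" (the principal point, pixels), "dist_coeffs" ([k1, k2, p1, p2, k3] as OpenCV has them; the pictures are not rectified), "rvec" (rotation vector, rad) and "tvec" (3), from world to camera coordinates, as OpenCV has them. Camera axes: x right, y down, z forward; pixel columns grow to the right and rows downward; lengths in mm; the calibration is good to about 2 mm. A picture is of the moment at which its call begins.
- bot.close_job(): hands the job in, once; it reports no verdict.
The state is a dict: "time": time; "joint_positions": joint angles; "dq": joint speeds; "tau": joint torques, N m; "tool_pos": TCP position; "tcp_rot": TCP orientation; "contact_force": force on the tool from outside, world axes, zero at the start; "moment": the same for the moment, N m; "grip_width": finger opening in mm.
Only numpy, scipy, OpenCV 4.12 (cv2) and the standard library are available. Lean on these libraries where they do the work, as an engineer would, in place of code of your own. Each camera call takes 0.05 s, during which the arm holds its last target. There are 200 camera calls.

## Task

The little papier-mache cow on the wire drying rack is finished. Stand it upright on the plywood board in front of the collecting bay's sprung gate and let go of it there, then push it along the board through the gate, without lifting it, until it stands inside the bay and both gate leaves have sprung shut behind it.

Things in the scene. Friction and masses are not known exactly. Their poses are not given: they have to be found in the camera images.
- cow_center (a point): Centre of the cow (sizes in mm): rigid grey papier-mache, about 90 g, the one long four-legged figure (beside it an upright cat and an egg-shaped doll). Body 64 long (its x), 36 wide (its y: grip across this), top 42 above the underside; head at +x. It reaches 32 behind to 41 ahead of this point, 61 high (horns 69). Point: 30 above the underside. Starts on a rack 20 high, in one of 3 places.
- gate (a point): Middle of the fixed collecting bay's gateway, on top of its plywood board (10 mm above the table). x points level through the gate into the bay, y left, z up. In mm: board 120 wide, without walls in front of the gate (x -160 to 0). Gateway 96 wide, posts 50 high; behind it the bay is 100 wide inside, walls 45 high, end wall at x = 190. No lintel or roof: fingers pointing down can pass.
- leaf_left (a joint): Left gate leaf: wooden flap, upright hinge at y = 48 mm of the gate, reaching 46 mm to near the middle, 4 mm thick, from 3 to 41 mm above the board. Rad: 0 shut across the gateway, grows to 1.45 as it swings into the bay; it cannot swing the other way. A weak spring (0.01 N m shut, 0.04 N m wide open) shuts it; under 1 N at its tip moves it.
- leaf_right (a joint): Right leaf of the gate, the mirror image (hinge at y = -48 mm): rad, 0 shut, grows to 1.45 as it swings into the bay, sprung shut in the same way.
Not all that is in view belongs to the job. What is shaped like the part that bears cow_center but yellow is not meant.

How it is judged (in metres and radians):
On the way, in this order (a step that is already met when the one before it is completed fails the run):
1. the cow stands upright on the board in front of the gate, let go (x of cow_center in the frame of gate between -0.17 and -0.015 m and y of cow_center in the frame of gate between -0.065 and 0.065 m and z of cow_center in the frame of gate below 0.036 m and angle between cow_center's own z axis and vertical below 0.17 rad and contact force between the fingers and cow below 0.2 N), for 0.1 s.
2. the cow is in the gateway, standing on the board, and holds a leaf open (x of cow_center in the frame of gate between -0.01 and 0.06 m and z of cow_center in the frame of gate below 0.042 m and value of joint any of leaf_left, leaf_right above 0.25 rad), for 0.05 s.
At the end, for the whole second after the job is handed in: The cow stands upright (within 10 degrees) and at rest on the bay's floor, wholly behind the gate between the bay's walls, and both leaves are shut (under 0.1 rad) (x of cow_center in the frame of gate between 0.025 and 0.19 m and y of cow_center in the frame of gate between -0.05 and 0.05 m and z of cow_center in the frame of gate below 0.036 m and angle between cow_center's own z axis and vertical below 0.17 rad and value of joint each of leaf_left, leaf_right below 0.1 rad and linear speed of cow below 0.02 m/s); the robot touches nothing.
It fails at once if the cow is lifted while it is going through the gate, with a leaf open (x of cow_center in the frame of gate between 0 and 0.19 m and y of cow_center in the frame of gate between -0.05 and 0.05 m and z of cow_center in the frame of gate above 0.05 m and value of joint any of leaf_left, leaf_right above 0.15 rad).
It also fails if it takes over 51 s, if anything falls off the work surface, if the arm or the gripper's body presses on something with over 40 N, if the wrist force passes 120 N, or if a joint passes its speed limit or range.

## Working session

There is one attempt and no reset: what is moved stays moved. The work goes in short steps, Python scripts to look and compute and a tool call to move; the robot and the scene stay as the last step left them, time stands still between calls to the robot, and variables do not carry over. Pictures are saved under pics/ and viewed, about 8 in all and at most 12, crops included, and the job is handed in when it is done.

Besides the shell and the picture viewer there is one more tool, called after "Call:" by a JSON object that holds its "name" and its "arguments". step_arm: Moves the arm, as the interface text tells. Its arguments: {"type":"object","properties":{"targets":{"type":"array","items":{"type":"array","items":{"type":"array","items":{"type":"number"}}}},"jaw":{"type":"number"}},"required":["targets"]}

```bash
mkdir -p pics
cat > h.py <<'E'
import numpy as np, cv2
from plant import bot
def cap(n):
    c=bot.capture(n); f=200/np.tan(np.radians(c["fov_y"])/2)
    c["K"]=np.array([[f,0,c["cx"]],[0,f,c["cy"]],[0,0,1.]]); c["R"]=cv2.Rodrigues(np.array(c["rvec"],float))[0]
    c["t"]=np.array(c["tvec"],float).ravel(); c["D"]=np.array(c["dist_coeffs"],float); return c
def cloud(c):
    v,u=np.mgrid[0:400,0:640]
    p=cv2.undistortPoints(np.stack([u,v],-1).reshape(-1,1,2).astype(float),c["K"],c["D"]).reshape(400,640,2)
    z=c["depth"].astype(float); P=np.dstack([p[...,0]*z,p[...,1]*z,z])
    W=(P-c["t"])@c["R"]; W[z==0]=np.nan; return W
def px(c,p): return cv2.projectPoints(np.array(p,float).reshape(-1,1,3),np.array(c["rvec"],float),c["t"],c["K"],c["D"])[0].reshape(-1,2)
def save(n,im): cv2.imwrite("pics/"+n,cv2.cvtColor(im,cv2.COLOR_RGB2BGR))
E
python3 - <<'E'
from h import *
o=bot.get_obs(); print(o)
for n in("top","scene"):
    c=cap(n); save(n+"0.png",c["color"]); print(n,-c["R"].T@c["t"],c["R"][2]); np.save(n+"0.npy",cloud(c))
E
```

```text
{'time': 0.0, 'joint_positions': array([-1.42899665e+00,  3.42735017e-01,  1.52501009e+00,  3.75540053e-05,
        1.27538043e+00, -1.46030193e-01]), 'dq': array([ 0.00226373, -0.00074301,  0.00175101, -0.00237781, -0.00198713,
       -0.00036737]), 'tau': array([ 1.78621565e-03, -4.31232941e+01, -2.44221264e+01,  7.19072367e-02,
        5.60838764e-02, -1.15665039e-04]), 'tool_pos': array([ 148.99334806, -503.00041426,  226.04099231]), 'tcp_rot': array([-1.74024892,  1.56926302,  1.68916265]), 'contact_force': array([-0.81601637, -0.19272434, -0.04379102]), 'moment': array([ 0.01329469, -0.00341584,  0.00298418]), 'grip_width': 92.0614904604765}
top [341.68112982 -25.67115316 956.70736246] [ 0.15382425 -0.01762745 -0.98794098]
scene [995.79654603 215.46119211 487.96821314] [-0.74506471 -0.34109093 -0.57318021]
```

View pics/top0.png

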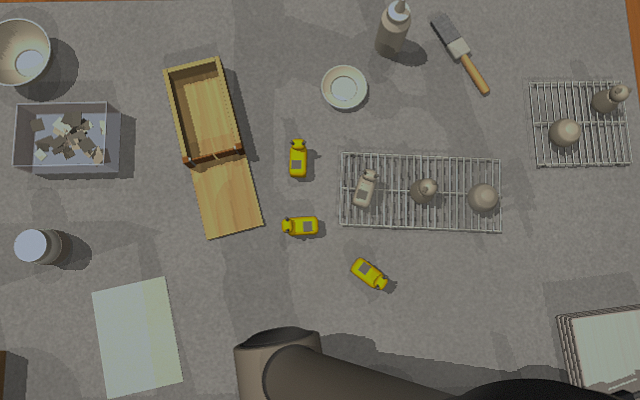

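View pics/scene0.png

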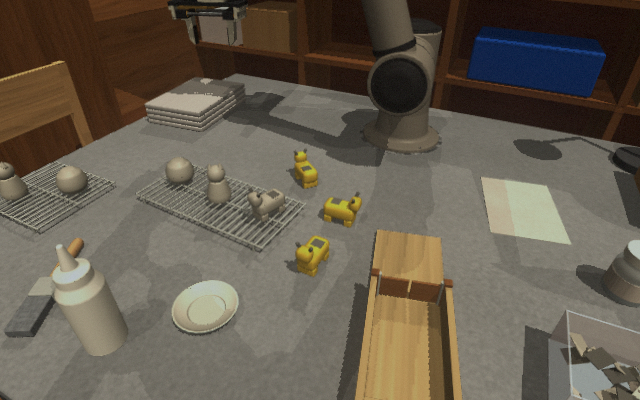

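Candidates in the top view are the grey four-legged figure at (365,188), cat at (424,190), doll at (483,198), and yellow cows at (298,158), (300,226) and (370,273). By the description I choose (365,188), with its head near (370,174). The gate is at about (213,157), with the bay above it and the board below.

Run:
```python
from h import *
c=cap("top"); W=cloud(c)
im=c["color"]; a=cv2.resize(im[140:240,330:450],None,fx=3.3,fy=3.3,interpolation=cv2.INTER_CUBIC); b=cv2.resize(im[140:245,150:270],None,fx=3.3,fy=3.3,interpolation=cv2.INTER_CUBIC)
h=max(a.shape[0],b.shape[0]); a=cv2.copyMakeBorder(a,0,h-a.shape[0],0,0,0); save("crop1.png",np.hstack([a,b]))
def reg(W,u0,u1,v0,v1): return W[v0:v1,u0:u1].reshape(-1,3)
# cow
P=reg(W,345,392,160,222); s=P[(P[:,2]>40)]
print("cow n",len(s),"z max",s[:,2].max(),"cent",s.mean(0), s.min(0),s.max(0))
bd=s[(s[:,2]>52)&(s[:,2]<70)]; r=cv2.minAreaRect(bd[:,:2].astype(np.float32)); print("body rect",r)
hd=s[s[:,2]>72]; print("head",hd.mean(0),len(hd), hd.min(0),hd.max(0))
r=cv2.minAreaRect(s[:,:2].astype(np.float32)); print("all rect",r)
# board front
P=reg(W,180,270,168,245); s=P[(P[:,2]>6)&(P[:,2]<15)]; r=cv2.minAreaRect(s[:,:2].astype(np.float32)); print("board",r,cv2.boxPoints(r),np.median(s[:,2]))
# bay walls/posts
P=reg(W,155,260,50,175); s=P[(P[:,2]>45)&(P[:,2]<75)]; r=cv2.minAreaRect(s[:,:2].astype(np.float32)); print("bay",r,cv2.boxPoints(r))
for p in[(298,158),(300,226),(424,190),(483,198)]:
    print(p,W[p[1],p[0]])
S=cap("scene");WS=cloud(S)
m=(abs(WS[...,0]-350)<250)&(WS[...,2]>35)&(WS[...,2]<92)
P=WS[235:0:-1] if 0 else WS[175:235,240:295].reshape(-1,3); s=P[P[:,2]>40]; print("scene cow",len(s),s.min(0),s.max(0))
posts=WS[255:310,360:460].reshape(-1,3); s=posts[posts[:,2]>56]; print("scene posts",len(s),s.min(0),s.max(0))
```

```text
cow n 663 z max 92.50349384288872 cent [ 497.3213692  -130.88724217   64.92327581] [ 461.96025073 -154.4879858    41.87376011] [ 533.09792343 -106.58964535   92.50349384]
body rect ((493.1746826171875, -129.8793182373047), (35.936134338378906, 59.96464920043945), 70.86083221435547)
head [ 521.78603846 -139.94596695   80.58098043] 144 [ 511.55608576 -153.84992885   72.57938817] [ 533.09792343 -126.41830585   92.50349384]
all rect ((498.6481018066406, -131.76211547851562), (35.96775817871094, 71.93062591552734), 70.86083984375)
board ((480.33984375, 157.93695068359375), (172.492919921875, 153.91018676757812), 88.0210189819336) [[400.45233  74.39942]
 [554.2707   69.08445]
 [560.22736 241.47449]
 [406.409   246.78946]] 10.566194664097395
bay ((671.7188720703125, 194.05030822753906), (207.758544921875, 120.8150634765625), 13.808216094970703) [[556.4241  227.91891]
 [585.2593  110.5954 ]
 [787.0137  160.1817 ]
 [758.17847 277.50522]]
(298, 158) [566.70829034   0.68057872  42.01962509]
(300, 226) [427.99169064  -0.95468907  44.30381417]
(424, 190) [ 486.45834864 -239.27225354   93.79244656]
(483, 198) [ 471.7668117  -359.27317585   71.84354804]
scene cow 692 [ 467.64506871 -153.1648563    40.06967509] [ 537.44759382 -104.52276196   89.15815464]
scene posts 346 [558.49538846 112.22957482  56.00078474] [660.21186687 239.70375211  62.84587872]
```

View pics/crop1.png

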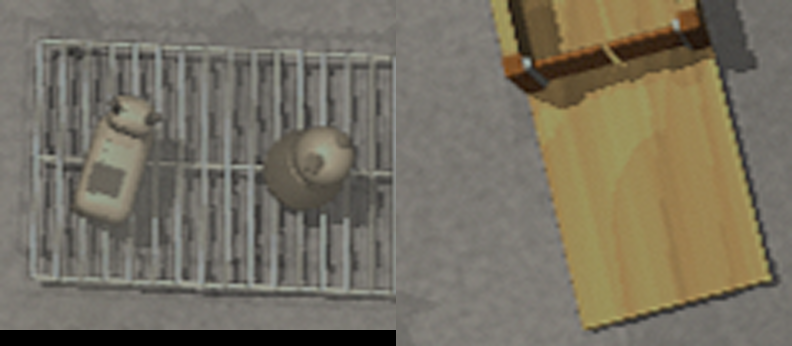

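The crop confirms a grey cow with its head towards +x and yaw of about -19°. Its centre is about (494,-130,50), which fits the 36 × 72 mm size. Next I'll refine the gate using the board's front edge.

Run:
```python
from h import *
T0=np.load("top0.npy");S0=np.load("scene0.npy")
a=np.radians(13.81); ex=np.array([np.cos(a),np.sin(a)]); ey=np.array([-ex[1],ex[0]]); g=np.array([577,171.])
for n,W,hsv in(("top",T0,cv2.imread("pics/top0.png")),("scene",S0,cv2.imread("pics/scene0.png"))):
    h=cv2.cvtColor(hsv,cv2.COLOR_BGR2HSV)
    d=W[...,:2]-g; X=d@ex; Y=d@ey; Z=W[...,2]
    wood=(h[...,0]<30)&(h[...,1]>70)&(abs(Z-10)<5)&(X<-20)&(X>-190)&(abs(Y)<80)
    for y0 in(-40,0,40):
        m=wood&(abs(Y-y0)<10); print(n,"front edge at y",y0,np.percentile(X[m],[0,1,3]))
    for x0 in(-130,-80,-40):
        m=wood&(abs(X-x0)<8); print(" sides at x",x0,np.percentile(Y[m],[1,99]),np.median(Z[m]))
    m=(Z>54)&(Z<64)&(abs(Y)<70)&(X>-30)&(X<25); print(" posts X",np.percentile(X[m],[2,50,98]),"Y",Y[m].min(),Y[m].max(),"inner",Y[m&(Y<0)].max(),Y[m&(Y>0)].min())
    m=(Z>40)&(Z<53)&(abs(Y)<40)&(X>-30)&(X<25); print(" leaves X",np.percentile(X[m],[2,50,98]) if m.any() else 0)
```

```text
top front edge at y -40 [-159.73265577 -158.73783903 -155.7787862 ]
top front edge at y 0 [-159.67290822 -158.45544636 -155.67774562]
top front edge at y 40 [-159.41082095 -158.29879962 -155.71874   ]
 sides at x -130 [-58.24792262  58.26244158] 10.749931449801853
 sides at x -80 [-58.85263126  58.15341745] 10.569262749602155
 sides at x -40 [-58.03376613  57.89027337] 10.502104918318368
 posts X [-5.24016886  4.02638704 24.0241693 ] Y -60.48392660080283 59.732504923730424 inner -6.742220150317712 9.574548805226595
 leaves X [-1.89863817 -0.71113253  2.84727754]
scene front edge at y -40 [-159.78889084 -155.35796678 -152.82432379]
scene front edge at y 0 [-157.79828721 -156.17010866 -153.12749761]
scene front edge at y 40 [-160.16229171 -156.83400678 -153.98475344]
 sides at x -130 [-58.17895737  59.81912413] 10.84717132466746
 sides at x -80 [-58.32960401  59.23203411] 11.287988274702066
 sides at x -40 [-40.70312455  52.5941691 ] 11.233738852237968
 posts X [-4.46513501  7.18951001 23.99820831] Y -59.609653925469466 60.359598196593424 inner -43.76030223549588 43.942870085951036
 leaves X [-0.40174071  2.80066277  4.28914124]
```

```bash
cat >> h.py <<'E'
from scipy.spatial.transform import Rotation as Ro
G=np.array([577,171.]); GA=np.radians(13.81)
def gw(x,y=0): c,s=np.cos(GA),np.sin(GA); return G+[c*x-s*y,s*x+c*y]
def wg(p): c,s=np.cos(GA),np.sin(GA); d=np.array(p[:2])-G; return np.array([c*d[0]+s*d[1],-s*d[0]+c*d[1]])
def go(xyz,jaw_deg):
    "tool-axes shift (m) and turn (deg) to bring TCP to xyz with jaw axis at jaw_deg"
    o=bot.get_obs(); R=Ro.from_euler("xyz",o["tcp_rot"]).as_matrix()
    sh=R.T@(np.array(xyz)-o["tool_pos"])/1000; y=R[:,1]
    cur=np.degrees(np.arctan2(y[1],y[0])); t=-(jaw_deg-cur); t=(t+90)%180-90   # tool x down: turn is minus yaw
    print("t",round(o["time"],2),"tcp",o["tool_pos"].round(1),"jaw",round(cur,1),"gate",wg(o["tool_pos"]).round(1),"w",round(o["grip_width"],1),"F",o["contact_force"].round(1),"q6",o["joint_positions"][5].round(2),"downx",R[:,0].round(3))
    print("  shift",sh.round(4),"turn",round(t,1))
E
python3 -c "
from h import *
go([494,-130,130],70.9)"
```

```text
t 0.2 tcp [ 149.  -503.2  226.3] jaw -73.5 gate [-576.6 -552.5] w 91.9 F [-0.1  0.3  0.4] q6 -0.15 downx [-0.     0.001 -1.   ]
  shift [ 0.0966 -0.2598 -0.4367] turn 35.6
```

Call:
{"name": "step_arm", "arguments": {"targets": [[[0, -0.018, -0.031, 0], [0, -0.037, -0.062, 0], [0, -0.055, -0.093, 0], [0, -0.074, -0.124, 0], [0, -0.093, -0.156, 0]]]}}

```text
time: 0.62
tool_pos: [272.8, -368.3, 226.3]
tcp_rot: [-1.679, 1.57, 1.75]
contact_force: [0.2, -0.5, -0.1]
grip_width: 91.4
```

Call:
{"name": "step_arm", "arguments": {"targets": [[[0, -0.018, -0.031, 0], [0, -0.037, -0.062, 0], [0, -0.055, -0.093, 0], [0, -0.074, -0.124, 0], [0, -0.093, -0.156, 0]]]}}

```text
time: 1.03
tool_pos: [396.9, -233.4, 226.5]
tcp_rot: [-1.591, 1.57, 1.838]
contact_force: [0.1, -0.2, -0.6]
grip_width: 92.0
```

Call:
{"name": "step_arm", "arguments": {"targets": [[[0, -0.018, -0.031, 7], [0, -0.037, -0.062, 14], [0, -0.055, -0.093, 21], [0, -0.074, -0.124, 28], [0, -0.074, -0.124, 35]]]}}

```text
time: 1.45
tool_pos: [497.7, -123.3, 226.3]
tcp_rot: [-1.736, 1.568, 1.125]
contact_force: [-1.9, 0.7, -0.4]
grip_width: 92.1
```

```bash
python3 -c "
from h import *
go([494,-130,130],70.9)"
```

```text
t 1.45 tcp [ 497.7 -123.3  226.3] jaw -106.1 gate [-147.2 -266.9] w 92.1 F [-1.9  0.7 -0.4] q6 1.46 downx [ 0.001  0.003 -1.   ]
  shift [0.0963 0.0078 0.0018] turn 3.0
```

Call:
{"name": "step_arm", "arguments": {"targets": [[[0.02, 0.008, 0.002, 3], [0.05, 0.008, 0.002, 3], [0.08, 0.008, 0.002, 3], [0.095, 0.008, 0.002, 3], [0.095, 0.008, 0.002, 3]]]}}

```text
time: 1.87
tool_pos: [491.5, -129.2, 127.8]
tcp_rot: [-0.441, 1.563, 2.368]
contact_force: [-1.1, 1.6, -0.9]
grip_width: 91.9
```

Run:
```python
from h import *
go([494,-130,36],70.9)
c=cap("scene"); im=c["color"].copy()
save("s1.png",cv2.resize(im[110:260,120:340],None,fx=3,fy=3))
```

```text
t 1.87 tcp [ 491.5 -129.2  127.8] jaw -109.1 gate [-154.7 -271.1] w 91.9 F [-1.1  1.6 -0.9] q6 1.49 downx [-0.006  0.006 -1.   ]
  shift [ 0.0918  0.0003 -0.0033] turn 0.0
```

View pics/s1.png

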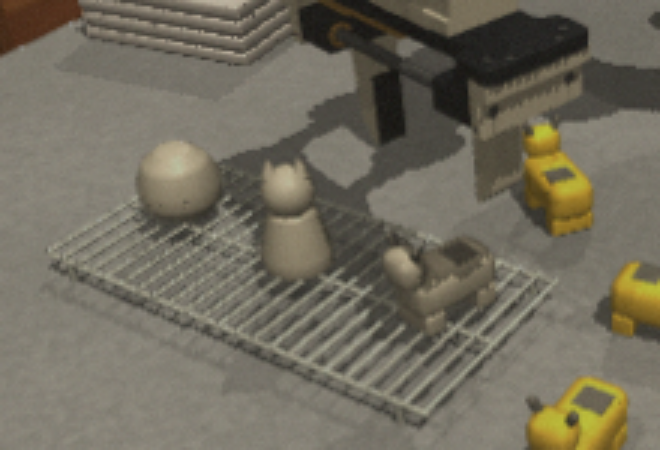

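The gripper straddles the grey cow (crop ~ (440,280)) and both fingers clear the cat at (295,220). I'm descending.

Call:
{"name": "step_arm", "arguments": {"targets": [[[0.03, 0, -0.003, 0], [0.055, 0, -0.003, 0], [0.075, 0, -0.003, 0], [0.09, 0, -0.003, 0], [0.092, 0, -0.003, 0]]]}}

```text
time: 2.33
tool_pos: [494.9, -130.2, 36.9]
tcp_rot: [-0.526, 1.564, 2.282]
contact_force: [-1.0, 0.1, 0.2]
grip_width: 91.4
```

Call:
{"name": "step_arm", "arguments": {"targets": [[[0, 0, 0, 0], [0, 0, 0, 0], [0, 0, 0, 0], [0, 0, 0, 0], [0, 0, 0, 0]]], "jaw": 1}}

```text
time: 2.75
tool_pos: [495.4, -130.4, 37.9]
tcp_rot: [-0.678, 1.566, 2.13]
contact_force: [0.2, 1.1, 0.2]
grip_width: 63.1
```

Call:
{"name": "step_arm", "arguments": {"targets": [[[0, 0, 0, 0], [0, 0, 0, 0], [0, 0, 0, 0], [0, 0, 0, 0], [0, 0, 0, 0]]]}}

```text
time: 3.17
tool_pos: [495.5, -130.5, 38.0]
tcp_rot: [-0.687, 1.566, 2.122]
contact_force: [-0.5, 0.2, 0.9]
grip_width: 36.1
```

```bash
python3 -c "
from h import *
go([494,-130,36],70.9); print(gw(-75))"
```

```text
t 3.17 tcp [ 495.5 -130.5   38. ] jaw -109.1 gate [-151.1 -273.3] w 36.1 F [-0.5  0.2  0.9] q6 1.49 downx [-0.003  0.004 -1.   ]
  shift [0.002  0.0001 0.0015] turn 0.0
[504.16805251 153.09727884]
```

Call:
{"name": "step_arm", "arguments": {"targets": [[[0, 0, 0, 0], [0, 0, 0, 0], [-0.02, 0, 0, 0], [-0.05, 0, 0, 0], [-0.08, 0, 0, 0]]]}}

```text
time: 3.58
tool_pos: [494.8, -130.4, 118.0]
tcp_rot: [-0.453, 1.563, 2.356]
contact_force: [1.6, 1.2, -0.4]
grip_width: 35.5
```

Run:
```python
from h import *
go([*gw(-75),118],103.8)
W=cloud(cap("scene")); o=bot.get_obs()["tool_pos"]
m=(abs(W[...,0]-o[0])<60)&(abs(W[...,1]-o[1])<40); m2=m&(W[...,2]>40)&(W[...,2]<170); print("pts above rack",m2.sum(), np.percentile(W[m2][:,2],[1,50,99]))
```

```text
t 3.58 tcp [ 494.8 -130.4  118. ] jaw -109.1 gate [-151.8 -273.1] w 35.5 F [ 1.6  1.2 -0.4] q6 1.49 downx [-0.005  0.005 -1.   ]
  shift [ 0.0015 -0.271   0.0839] turn -32.9
pts above rack 1064 [102.44639758 141.70318655 168.911605  ]
```

Call:
{"name": "step_arm", "arguments": {"targets": [[[0, -0.025, 0.008, 0], [0, -0.055, 0.017, 0], [0, -0.085, 0.026, 0], [0, -0.11, 0.034, 0], [0, -0.135, 0.042, 0]]]}}

```text
time: 4.05
tool_pos: [502.4, 10.9, 124.3]
tcp_rot: [-2.551, 1.566, 0.257]
contact_force: [-0.6, -0.2, -1.4]
grip_width: 35.7
```

Call:
{"name": "step_arm", "arguments": {"targets": [[[0, -0.03, 0.01, -6], [0, -0.06, 0.02, -12], [0, -0.09, 0.03, -18], [0, -0.115, 0.037, -24], [0, -0.13, 0.041, -30]]]}}

```text
time: 4.47
tool_pos: [505.7, 149.9, 124.2]
tcp_rot: [-2.945, 1.566, 0.395]
contact_force: [-0.3, -0.3, -1.6]
grip_width: 35.6
```

```bash
python3 -c "
from h import *
go([*gw(-75),40],103.8)"
```

```text
t 4.47 tcp [505.7 149.9 124.2] jaw -78.7 gate [-74.3  -3.5] w 35.6 F [-0.3 -0.3 -1.6] q6 1.51 downx [ 0.004  0.002 -1.   ]
  shift [ 0.0842 -0.0034  0.0013] turn -2.5
```

Call:
{"name": "step_arm", "arguments": {"targets": [[[0.02, -0.003, 0.001, -2.5], [0.045, -0.003, 0.001, -2.5], [0.07, -0.003, 0.001, -2.5], [0.082, -0.003, 0.001, -2.5], [0.084, -0.003, 0.001, -2.5]]]}}

```text
time: 4.88
tool_pos: [502.5, 152.5, 37.4]
tcp_rot: [-0.921, 1.569, 2.462]
contact_force: [-0.1, 0.4, -1.2]
grip_width: 35.7
```

Run:
```python
from h import *
go([*gw(-75),28],103.8)
c=cap("scene"); save("s2.png",cv2.resize(c["color"][180:330,320:500],None,fx=3.3,fy=3.3))
```

```text
t 4.88 tcp [502.5 152.5  37.4] jaw -76.2 gate [-76.8  -0.2] w 35.7 F [-0.1  0.4 -1.2] q6 1.48 downx [-0.001  0.001 -1.   ]
  shift [ 0.0094 -0.0001 -0.0018] turn 0.0
```

View pics/s2.png

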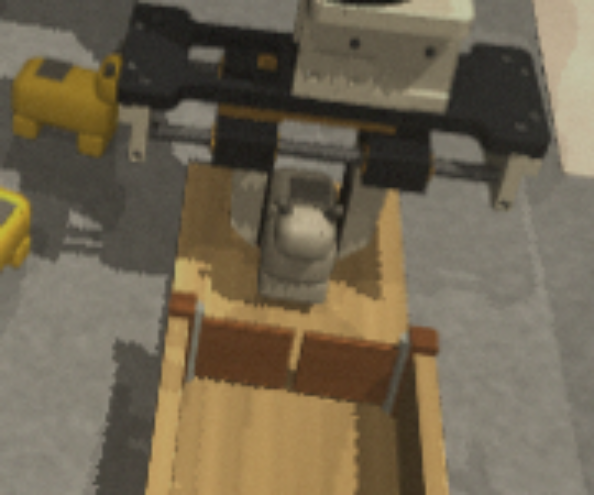

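The cow is held upright and centred, with its head facing the shut gate leaves (crop (245,350) and (345,370)). Lowering it.

Call:
{"name": "step_arm", "arguments": {"targets": [[[0.002, 0, -0.001, 0], [0.004, 0, -0.002, 0], [0.006, 0, -0.002, 0], [0.008, 0, -0.002, 0], [0.0085, 0, -0.002, 0]]]}}

```text
time: 5.35
tool_pos: [505.4, 153.1, 30.2]
tcp_rot: [-2.569, 1.569, 0.814]
contact_force: [-0.7, -0.1, -0.1]
grip_width: 35.5
```

Run:
```python
from h import *
go([*gw(-75),28],103.8)
W=cloud(cap("scene")); d=W[...,:2]-G; c,s=np.cos(GA),np.sin(GA); X=d@[c,s]; Y=d@[-s,c]; Z=W[...,2]
m=(X>-60)&(X<-30)&(abs(Y)<18)&(Z>14); print(m.sum(),np.percentile(Z[m],[0,1,99,100]))
m=(abs(Y)<18)&(X>-60)&(X<-15)&(Z>20)&(Z<60);print(np.percentile(X[m],[98,100]))
```

```text
t 5.35 tcp [505.4 153.1  30.2] jaw -76.2 gate [-73.8  -0.3] w 35.5 F [-0.7 -0.1 -0.1] q6 1.48 downx [ 0.001  0.001 -1.   ]
  shift [ 0.0022 -0.0003  0.0012] turn 0.0
6209 [ 14.3885342   22.20950685 387.77169556 390.02691622]
[-33.95578077 -32.49950218]
```

Call:
{"name": "step_arm", "arguments": {"targets": [[[0.001, 0, 0, 0], [0.002, 0, 0, 0], [0.003, 0, 0, 0], [0.003, 0, 0, 0], [0.003, 0, 0, 0]]]}}

```text
time: 5.82
tool_pos: [505.6, 153.1, 28.0]
tcp_rot: [-2.76, 1.568, 0.623]
contact_force: [-1.8, -0.5, 6.3]
grip_width: 35.4
```

Contact (6.3 N). Releasing.

Call:
{"name": "step_arm", "arguments": {"targets": [[[0, 0, 0, 0], [0, 0, 0, 0], [0, 0, 0, 0], [0, 0, 0, 0], [0, 0, 0, 0]]], "jaw": 0.2}}

```text
time: 6.23
tool_pos: [505.5, 153.1, 27.8]
tcp_rot: [-2.704, 1.569, 0.679]
contact_force: [-0.1, 0.2, -0.3]
grip_width: 64.7
```

Call:
{"name": "step_arm", "arguments": {"targets": [[[0, 0, 0, 0], [0, 0, 0, 0], [0, 0, 0, 0], [0, 0, 0, 0], [0, 0, 0, 0]]]}}

```text
time: 6.65
tool_pos: [505.6, 153.1, 27.8]
tcp_rot: [-2.695, 1.569, 0.688]
contact_force: [0.2, 0.0, -0.1]
grip_width: 73.4
```

Call:
{"name": "step_arm", "arguments": {"targets": [[[-0.02, 0, 0, 0], [-0.045, 0, 0, 0], [-0.075, 0, 0, 0], [-0.09, 0, 0, 0], [-0.09, 0, 0, 0]]]}}

```text
time: 7.07
tool_pos: [507.6, 153.4, 121.5]
tcp_rot: [-3.113, 1.562, 0.27]
contact_force: [0.8, 0.3, 0.7]
grip_width: 73.1
```

Run:
```python
from h import *
go([*gw(-140),110],103.8)
c=cap("scene"); save("s3.png",cv2.resize(c["color"][180:330,320:500],None,fx=3.3,fy=3.3))
W=cloud(c);d=W[...,:2]-G; c,s=np.cos(GA),np.sin(GA); X=d@[c,s]; Y=d@[-s,c]; Z=W[...,2]
m=(X>-115)&(X<-15)&(abs(Y)<30)&(Z>30)&(Z<85); print(m.sum(),X[m].min(),X[m].max(),Y[m].min(),Y[m].max(),Z[m].max()); m&=Z>45;print(cv2.minAreaRect(np.stack([X[m],Y[m]],1).astype(np.float32)))
```

```text
t 7.07 tcp [507.6 153.4 121.5] jaw -76.2 gate [-71.6  -0.6] w 73.1 F [0.8 0.3 0.7] q6 1.48 downx [ 0.009  0.002 -1.   ]
  shift [ 0.0109 -0.0006  0.0685] turn 0.0
720 -103.34010085224564 -31.524801122000408 -18.718505659098913 17.28541544448762 80.63533644548502
((-67.39737701416016, -1.1769332885742188), (34.6676139831543, 71.7691879272461), 89.50984191894531)
```

View pics/s3.png

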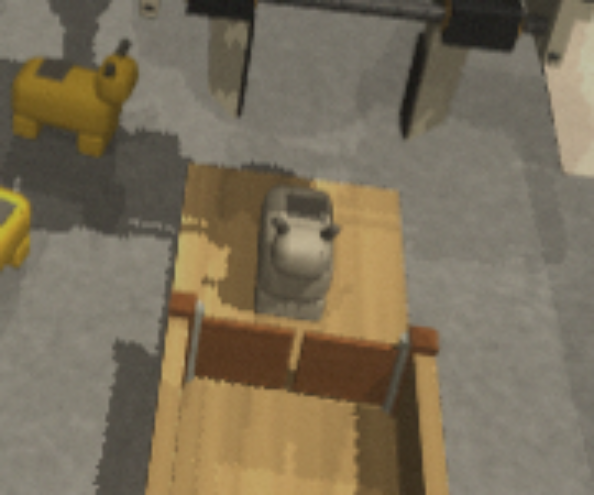

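The cow stands free on the board (crop (295,250)) with its centre at about gate (-72,-1), straight. Moving behind it and closing the fingers.

Call:
{"name": "step_arm", "arguments": {"targets": [[[0, 0, 0.02, 0], [0, 0, 0.045, 0], [0, 0, 0.065, 0], [0, 0, 0.068, 0], [0, 0, 0.068, 0]]], "jaw": 1}}

```text
time: 7.53
tool_pos: [439.3, 136.7, 118.3]
tcp_rot: [-2.954, 1.567, 0.428]
contact_force: [0.2, -0.0, -0.9]
grip_width: 44.8
```

Call:
{"name": "step_arm", "arguments": {"targets": [[[0, 0, 0, 0], [0, 0, 0, 0], [0, 0, 0, 0], [0, 0, 0, 0], [0, 0, 0, 0]]]}}

```text
time: 7.95
tool_pos: [439.7, 136.8, 118.2]
tcp_rot: [-2.95, 1.567, 0.432]
contact_force: [0.1, -0.1, -1.2]
grip_width: 11.1
```

```bash
python3 -c "
from h import *
go([*gw(-140,-1),23],103.8)"
```

```text
t 7.95 tcp [439.7 136.8 118.2] jaw -76.2 gate [-141.5   -0.4] w 11.1 F [ 0.1 -0.1 -1.2] q6 1.46 downx [ 0.004  0.002 -1.   ]
  shift [ 0.0952  0.0006 -0.0011] turn 0.0
```

Call:
{"name": "step_arm", "arguments": {"targets": [[[0.02, 0.0005, -0.001, 0], [0.05, 0.0005, -0.001, 0], [0.08, 0.0005, -0.001, 0], [0.093, 0.0005, -0.001, 0], [0.095, 0.0005, -0.001, 0]]]}}

```text
time: 8.37
tool_pos: [439.5, 136.5, 20.7]
tcp_rot: [-0.843, 1.569, 2.539]
contact_force: [-0.4, 0.1, 0.3]
grip_width: 0.4
```

```bash
python3 -c "
from h import *
go([*gw(-115,-1),23],103.8)"
```

```text
t 8.37 tcp [439.5 136.5  20.7] jaw -76.2 gate [-141.8   -0.7] w 0.4 F [-0.4  0.1  0.3] q6 1.46 downx [-0.001  0.001 -1.   ]
  shift [-0.0024  0.0003 -0.0268] turn 0.0
```

Call:
{"name": "step_arm", "arguments": {"targets": [[[-0.002, 0, -0.007, 0], [-0.002, 0, -0.014, 0], [-0.002, 0, -0.021, 0], [-0.002, 0, -0.027, 0], [-0.002, 0, -0.033, 0]]]}}

```text
time: 8.78
tool_pos: [472.8, 144.6, 23.5]
tcp_rot: [-2.068, 1.57, 1.315]
contact_force: [-0.9, -0.7, 0.8]
grip_width: 0.4
```

Call:
{"name": "step_arm", "arguments": {"targets": [[[0, 0, -0.006, 0], [0, 0, -0.012, 0], [0, 0, -0.018, 0], [0, 0, -0.024, 0], [0, 0, -0.03, 0]]]}}

```text
time: 9.2
tool_pos: [501.9, 151.8, 23.5]
tcp_rot: [-0.973, 1.569, 2.41]
contact_force: [-3.4, -0.6, 2.1]
grip_width: 0.6
```

```bash
cat > cow.py <<'E'
from h import *
import sys
go([*gw(63,-1),23],103.8)
c=cap("scene"); save(sys.argv[1],cv2.resize(c["color"][180:370,320:500],None,fx=3,fy=3))
for n,W in(("scene",cloud(c)),("top",cloud(cap("top")))):
    d=W[...,:2]-G; a,s=np.cos(GA),np.sin(GA); X=d@[a,s]; Y=d@[-s,a]; Z=W[...,2]
    x0=wg(bot.get_obs()["tool_pos"])[0]
    m=(X>x0+8)&(X<x0+100)&(abs(Y)<40)&(Z>55)&(Z<85); print(n,m.sum(),"max z",Z[m].max()); print(cv2.minAreaRect(np.stack([X[m],Y[m]],1).astype(np.float32)))
E
python3 cow.py s4.png
```

```text
t 9.2 tcp [501.9 151.8  23.5] jaw -76.2 gate [-77.5  -0.7] w 0.6 F [-3.4 -0.6  2.1] q6 1.48 downx [-0.001  0.001 -1.   ]
  shift [ 0.0004  0.0004 -0.1405] turn 0.0
scene 510 max z 80.94489076464214
((-30.347286224365234, 1.5285587310791016), (76.84996032714844, 37.72877502441406), 3.4445698261260986)Traceback (most recent call last):
  File "cow.py", line 8, in <module>
    m=(X>x0+8)&(X<x0+100)&(abs(Y)<40)&(Z>55)&(Z<85); print(n,m.sum(),"max z",Z[m].max()); print(cv2.minAreaRect(np.stack([X[m],Y[m]],1).astype(np.float32)))
                                                                             ~~~~~~~~^^
    return umr_maximum(a, axis, None, out, keepdims, initial, where)
ValueError: zero-size array to reduction operation maximum which has no identity
```

View pics/s4.png

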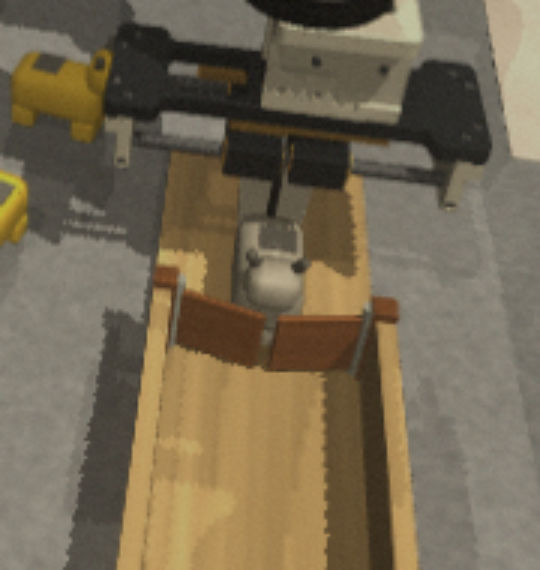

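The head has just started to open the leaves (crop (215,325), (320,340)). The cow is upright and straight, so I continue.

Call:
{"name": "step_arm", "arguments": {"targets": [[[0, 0, -0.006, 0], [0, 0, -0.012, 0], [0, 0, -0.018, 0], [0, 0, -0.024, 0], [0, 0, -0.03, 0]]]}}

```text
time: 9.72
tool_pos: [532.7, 159.3, 23.5]
tcp_rot: [-2.526, 1.569, 0.857]
contact_force: [-1.3, -0.9, -0.9]
grip_width: 0.4
```

Call:
{"name": "step_arm", "arguments": {"targets": [[[0, 0, -0.006, 0], [0, 0, -0.012, 0], [0, 0, -0.018, 0], [0, 0, -0.024, 0], [0, 0, -0.03, 0]]]}}

```text
time: 10.13
tool_pos: [562.5, 166.6, 23.5]
tcp_rot: [-2.573, 1.569, 0.81]
contact_force: [-1.0, -0.4, 0.2]
grip_width: 0.8
```

```bash
sed -i 's/,("top",cloud(cap("top")))//' cow.py; sed -i 's/(("scene",cloud(c)))/(("scene",cloud(c)),)/' cow.py; python3 cow.py s5.png
```

```text
t 10.13 tcp [562.5 166.6  23.5] jaw -76.2 gate [-15.1  -0.8] w 0.8 F [-1.  -0.4  0.2] q6 1.49 downx [ 0.001  0.001 -1.   ]
  shift [ 0.0007  0.0002 -0.0781] turn 0.0
scene 580 max z 81.04159325665131
((32.48755645751953, -2.257291793823242), (38.02968978881836, 76.60807800292969), 88.15093231201172)
```

View pics/s5.png

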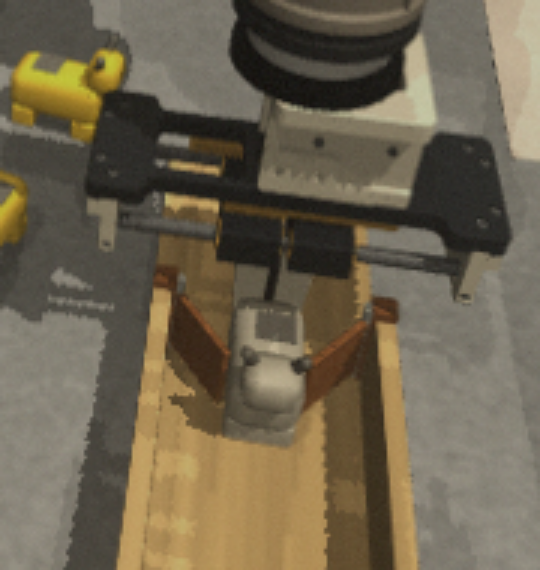

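The cow is in the gateway with both leaves open along its sides, upright and straight. Pushing on.

Call:
{"name": "step_arm", "arguments": {"targets": [[[0, 0, -0.006, 0], [0, 0, -0.012, 0], [0, 0, -0.018, 0], [0, 0, -0.024, 0], [0, 0, -0.03, 0]]]}}

```text
time: 10.6
tool_pos: [593.4, 174.1, 23.8]
tcp_rot: [-2.867, 1.567, 0.516]
contact_force: [-0.1, -0.1, -0.6]
grip_width: 0.4
```

Call:
{"name": "step_arm", "arguments": {"targets": [[[0, 0, -0.006, 0], [0, 0, -0.012, 0], [0, 0, -0.018, 0], [0, 0, -0.024, 0], [0, 0, -0.028, 0]]]}}

```text
time: 11.02
tool_pos: [621.5, 181.0, 23.9]
tcp_rot: [-2.892, 1.567, 0.491]
contact_force: [-0.2, 0.8, 1.2]
grip_width: 0.5
```

Call:
{"name": "step_arm", "arguments": {"targets": [[[0, 0, -0.005, 0], [0, 0, -0.01, 0], [0, 0, -0.015, 0], [0, 0, -0.02, 0], [0, 0, -0.022, 0]]]}}

```text
time: 11.43
tool_pos: [643.7, 186.4, 24.1]
tcp_rot: [-2.949, 1.566, 0.434]
contact_force: [-1.3, -0.2, 0.4]
grip_width: 0.6
```

```bash
python3 cow.py s6.png
```

```text
t 11.43 tcp [643.7 186.4  24.1] jaw -76.2 gate [68.4 -1. ] w 0.6 F [-1.3 -0.2  0.4] q6 1.5 downx [ 0.004  0.002 -1.   ]
  shift [0.001  0.     0.0054] turn 0.0
scene 656 max z 80.59304574482414
((115.71800231933594, 0.7273292541503906), (76.69189453125, 35.17866897583008), 2.899019718170166)
```

View pics/s6.png

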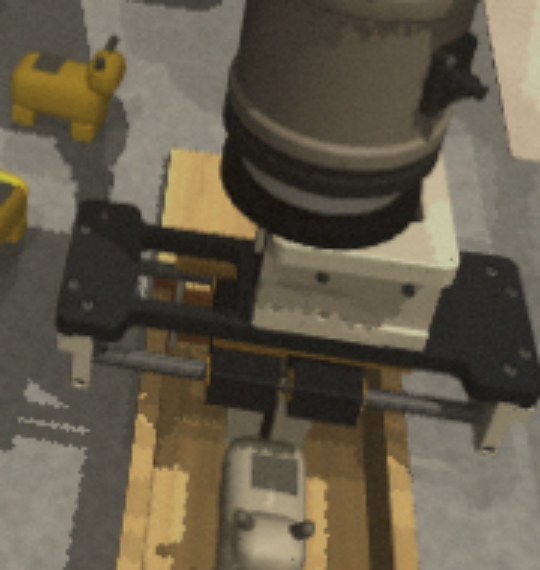

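The cow is inside at about x=111. I'll back off slightly and lift clear.

Call:
{"name": "step_arm", "arguments": {"targets": [[[0, 0, 0.003, 0], [0, 0, 0.006, 0], [0, 0, 0.008, 0], [-0.01, 0, 0.008, 0], [-0.03, 0, 0.008, 0]]]}}

```text
time: 11.9
tool_pos: [633.8, 184.0, 52.4]
tcp_rot: [-1.063, 1.569, 2.32]
contact_force: [0.4, -0.2, -0.6]
grip_width: 0.5
```

Call:
{"name": "step_arm", "arguments": {"targets": [[[-0.03, 0, 0, 0], [-0.06, 0, 0, 0], [-0.1, 0, 0, 0], [-0.13, 0, 0, 0], [-0.14, 0, 0, 0]]]}}

```text
time: 12.32
tool_pos: [635.9, 184.3, 199.6]
tcp_rot: [-3.089, 1.561, 0.294]
contact_force: [0.9, -0.1, 1.6]
grip_width: 0.2
```

Call:
{"name": "step_arm", "arguments": {"targets": [[[0, 0, 0.03, 0], [0, 0, 0.07, 0], [0, 0, 0.11, 0], [0, 0, 0.15, 0], [0, 0, 0.16, 0]]]}}

```text
time: 12.73
tool_pos: [473.9, 145.1, 197.5]
tcp_rot: [-2.864, 1.567, 0.519]
contact_force: [0.2, 0.4, 0.8]
grip_width: 0.3
```

Call:
{"name": "step_arm", "arguments": {"targets": [[[0, 0, 0, 0], [0, 0, 0, 0], [0, 0, 0, 0], [0, 0, 0, 0], [0, 0, 0, 0]]]}}

```text
time: 13.15
tool_pos: [475.0, 145.2, 197.3]
tcp_rot: [-2.888, 1.567, 0.496]
contact_force: [0.0, -0.1, 0.2]
grip_width: 0.4
```

Run:
```python
from h import *
go([*gw(0),200],103.8)
c=cap("scene"); save("s7.png",cv2.resize(c["color"][200:400,320:500],None,fx=3,fy=3)); W=cloud(c)
d=W[...,:2]-G; a,s=np.cos(GA),np.sin(GA); X=d@[a,s]; Y=d@[-s,a]; Z=W[...,2]
m=(X>20)&(X<185)&(abs(Y)<46)&(Z>45)&(Z<85); print(m.sum(),"zmax",Z[m].max(),cv2.minAreaRect(np.stack([X[m],Y[m]],1).astype(np.float32)))
for q in((-44,-4),(4,44)):
    m=(X>-20)&(X<50)&(Y>q[0])&(Y<q[1])&(Z>22)&(Z<50); print("leaf",m.sum(),np.percentile(X[m],[1,50,99]),"slope",np.polyfit(Y[m],X[m],1)[0])
```

```text
t 13.15 tcp [475.  145.2 197.3] jaw -76.2 gate [-105.2   -0.7] w 0.4 F [ 0.  -0.1  0.2] q6 1.47 downx [ 0.003  0.002 -1.   ]
  shift [-0.0023 -0.0006 -0.1052] turn 0.0
1220 zmax 81.06923570374725 ((118.49386596679688, -0.47801971435546875), (34.79576873779297, 71.5463638305664), 89.73663330078125)
leaf 330 [1.28329972 2.98231053 4.61559911] slope -0.0020087127961609078
leaf 344 [1.54859723 3.11955052 4.8536054 ] slope 0.005634579028943779
```

View pics/s7.png

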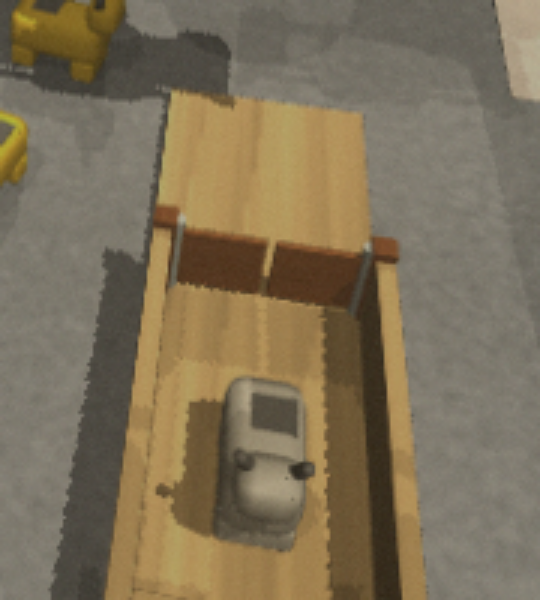

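The cow stands in the bay (crop (265,460)) and both leaves are shut (crop (222,262), (315,272)). The robot is clear, so I'm handing in.

```bash
python3 -c "
from plant import bot
print(bot.close_job())"
```

```text
the job is handed in; nothing more can be done
None
```

I gripped the grey cow across its body, stood it on the board in front of the gate and let go. I then pushed it through the gate with closed fingers and lifted the fingers clear, and handed the job in at about 13.2 s of the 51 s.

The last checks, from the scene camera and its depth:
- **Cow:** it stands upright at about gate x = 114 mm, y = 0, with its horn tops at 81 mm. That height is the same as when I let go of it on the board.
- **Gate:** both leaves are shut, with a slope under 0.01 rad.
- **Robot:** it touches nothing and shows no contact force.

One check did not go through: partway through the push, the top camera gave no depth points on the cow, so I used the scene camera alone from there on. Handing in gave no verdict.

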